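# Pack the eye tracker's parts into its kit tray

### The job

The head-mounted eye tracker has been taken apart on the desk: pack its four parts, the black camera with the blue lens ring, the round lamp, the square amber mirror and the jointed arm, into the kit tray, each the right way up and fully down on the floor of the cut-out of its own shape. They are delicate, so set each one down gently and do not let it fall. The light-grey camera and the green filter belong to the bench rig: leave them lying where they are.

Things in the scene. Friction and masses are not known exactly. Their poses are not given: they have to be found in the camera images.
- camera: (Sizes in mm.) Eye camera of the tracker: black body, blue ring on its lens. 64 long (x), 30 wide (y), 30 tall; body block 42 x 30 x 30 from x = -32 to +10, lens barrel 26 in diameter from x = +10 to +32 (lens to +x). Origin: centre of its underside, mid-length; z up. Rigid, about 120 g.
- lamp: Round infrared lamp of the tracker: upright aluminium cylinder 46 in diameter, 30 tall, black face on top with a circle of eight white dots. Origin: centre of its underside, z up. About 90 g.
- mirror: Flat square black frame 50 x 50, 26 tall, lying with a 40 x 40 amber (orange-gold) window in its upper face. Origin: centre of its underside; x, y parallel to its sides, z up. About 80 g. The tracker's mirror.
- jointed_arm: Jointed arm of the tracker, locked straight and rigid, lying along x, 84 long. Black square knuckle in the middle to grip it by, 26 long (x), 20 wide (y), 28 tall; either side a thin steel rod and an upright aluminium end piece 18 in diameter, 20 tall, at x = -33 and +33. Origin: centre of the knuckle's underside, z up. About 80 g.
- pocket_camera: Foam block 110 (x) x 80 (y) x 16 fixed in the kit tray, with a rectangular 84 (x) x 48 (y) cut-out, centred, 10 deep, blue floor with the part's pale outline. Origin: centre of the block's underside, 3 above the desk; x along the 110 side, z up. Cut-out floor 9, foam top 19 above the desk. For the camera, its length along x, either way round; 9 to 10 of room on every side.
- pocket_lamp: Foam block 110 (x) x 80 (y) x 16 fixed in the kit tray, with a round, 64 in diameter, cut-out, centred, 10 deep, blue floor with the part's pale outline. Origin: centre of the block's underside, 3 above the desk; x along the 110 side, z up. Cut-out floor 9, foam top 19 above the desk. For the lamp; 9 of room all round. The grey tray, 234 x 174, is level with the foam; four blocks, two by two.
- pocket_mirror: Foam block 110 (x) x 80 (y) x 16 fixed in the kit tray, with a square 68 x 68 cut-out, centred, 10 deep, blue floor with the part's pale outline. Origin: centre of the block's underside, 3 above the desk; x along the 110 side, z up. Cut-out floor 9, foam top 19 above the desk. For the mirror, sides parallel, any quarter turn; 9 of room on every side.
- pocket_arm: Foam block 110 (x) x 80 (y) x 16 fixed in the kit tray, with a long narrow 102 (x) x 38 (y) cut-out, centred, 10 deep, blue floor with the part's pale outline. Origin: centre of the block's underside, 3 above the desk; x along the 110 side, z up. Cut-out floor 9, foam top 19 above the desk. For the jointed arm, its length along x, either way round; 9 of room on every side.
- bench_camera: Look-alike that stays: camera of the same shape, size and axes as the black one, but with a light-grey body and a red lens ring. Other small things up to 62 tall (tape roll, bottle, screw box, rubber blower) also lie among the parts, centres at least 95 apart.
- bench_filter: Flat square black frame 50 x 50, 26 tall, lying with a 40 x 40 green window in its upper face. Origin: centre of its underside; x, y parallel to its sides, z up. About 80 g. Look-alike of the mirror, stays on the desk.
There are look-alikes about, which are no part of the job. Of the things that look like the lamp, the smallest one is meant. What is shaped like the pocket_lamp but pink or yellow is not meant.

How it is judged:
At the end, for the whole second after the job is handed in: Camera, lamp, mirror and jointed arm each lie in their own cut-out: within 14 mm of its centre, underside no more than 3 mm above its floor, upright within 0.12 rad, at rest (under 0.02 m/s); the light-grey camera and the green filter are within 15 mm of where they started (horizontal distance between camera and pocket_camera below 0.014 m and z of camera in the frame of pocket_camera below 0.009 m and angle between each of camera, lamp, mirror, jointed_arm's own z axis and vertical below 0.12 rad and linear speed of each of camera, lamp, mirror, jointed_arm below 0.02 m/s and horizontal distance between lamp and pocket_lamp below 0.014 m and z of lamp in the frame of pocket_lamp below 0.009 m and horizontal distance between mirror and pocket_mirror below 0.014 m and z of mirror in the frame of pocket_mirror below 0.009 m and horizontal distance between jointed_arm and pocket_arm below 0.014 m and z of jointed_arm in the frame of pocket_arm below 0.009 m and distance of each of bench_camera, bench_filter from where it was at the start of the episode below 0.015 m); the robot touches nothing.
It fails at once if a part of the tracker is let fall (out of the fingers and faster than 0.7 m/s, a drop of about 25 mm) ((contact force between camera and the fingers below 0.05 N and linear speed of camera above 0.7 m/s) or (contact force between lamp and the fingers below 0.05 N and linear speed of lamp above 0.7 m/s) or (contact force between mirror and the fingers below 0.05 N and linear speed of mirror above 0.7 m/s) or (contact force between jointed_arm and the fingers below 0.05 N and linear speed of jointed_arm above 0.7 m/s)).
It fails at once if the light-grey camera is moved more than 15 mm (distance of bench_camera from where it was at the start of the episode above 0.015 m).
It fails at once if the green filter is moved more than 15 mm (distance of bench_filter from where it was at the start of the episode above 0.015 m).
It also fails if it takes over 102 s, if anything falls off the work surface, if the arm or the gripper's body presses on something with over 40 N, if the wrist force passes 120 N, or if a joint passes its speed limit or range.

### The arm

A 7-joint arm with a two-finger parallel gripper is mounted at the origin on the work surface. World frame = base frame: x ahead of the robot, y to its left, z up, the work surface at z = 0. Lengths are in m, angles in rad, forces in N, time in s.
With the tool pointing down it reaches from about 0.425 to 0.925 m from the base axis. Payload 6.8 kg.
Tool frame: the origin (TCP) lies at the very end of the fingers, on their centre line; the grasp point (between the pads) lies 19 mm behind it; z points along the fingers, y is the line along which they close (so a half turn about z gives the same grasp; the last joint's range is limited). The gripper opens to 85 mm and grips with 20 to 120 N. Pads are 22 mm wide; open, the fingers measure 114 mm over their backs; the gripper's body (76 mm by 85 mm) begins 54 mm behind the grasp point. The pads swing forward as they close: fully open they stand 13 mm farther back than shut.
Start: joints at [1.224, 0.477, 0.022, 1.555, -0.011, 1.109, -0.083], TCP at [0.16, -0.656, 0.231] pointing down, gripper open.
Joint ranges: [-2.96, 2.96], [-0.34, 2.1], [-1.41, 1.46], [0.24, 2.44], [-1.37, 4.51], [0.17, 1.92], [-2.96, 2.96]. Speed limits (rad/s): [2.39, 2.39, 3.14, 3.14, 3.14, 3.14, 3.14].

### API

Orientations are given as a unit quaternion [w, x, y, z].
In Python, from station import bot gives the robot as it stands. The module is installed in compiled form; this text tells all that it offers.
- The arm moves only by the shell command python3 -m jog 'ROWS' [OPENING] [FORCE]. ROWS is JSON, a list of rows, each a list of 4 numbers: the shift along the tool's x, y, z in cm, then the turn about the tool's z in rad. In form: [[x, y, z, spin], ...]. A call has 1 to 20 rows; each row is the pose to reach, as a shift and turn from the pose commanded when the call began, along the tool's axes at that moment; what a row does not reach only later rows make up. A row lasts 1/12 s, in which the tool goes at most 41.7 mm and 7.16 degrees, less where a joint would pass 70% of its speed; a pose out of reach is approached as far as the arm can. A call with a gripper value outside its range is refused whole. OPENING is the closure, from -1 (fully open) to 1 (shut), set as the call begins (- or left out, the last holds). The fingers move at their own pace and stop on an object; FORCE is the grip in N (left out, the last holds). Time passes only in rows, so rows that repeat a pose let the fingers close. It gives the time, the measured TCP pose, the force, the opening and the grip force at its end, in the units of the state.
- bot.get_obs(): the state, without advancing time (a new reading comes with each control period).
- bot.read_camera(name): name is "scene" or "top" or "wrist"; returns a dict with "pixels" (384x512x3 uint8, red, green, blue), "depth" (384x512 float32, m along the optical axis (not along the pixel's ray), 0 where there is no reading), "fovy" (degrees; the focal length in pixels is half the picture's height over the tangent of half this angle, whatever the lens; pixels are square), "cx", "cy" (the principal point, pixels), "distortion" ([k1, k2, p1, p2, k3] as OpenCV has them; the pictures are not rectified), "pose" (4x4, takes a point from camera to world coordinates). Camera axes: x right, y down, z forward; pixel columns grow to the right and rows downward; lengths in m; the calibration is good to about 2 mm. A picture is of the moment at which its call begins.
- bot.hand_in(): hands the job in; it is judged then, once.
The state is a dict: "t": time; "q": joint angles; "joint_vel": joint speeds; "joint_torque": joint torques, N m; "eef_pos": TCP position; "tool_rot": TCP orientation; "contact_force": force on the tool from outside, world axes, zero at the start; "torque": the same for the moment, N m; "gripper_width": opening from 0.0 (shut) to 1.0 (fully open); "grasp_force": force on a finger pad.
Only numpy, scipy, OpenCV 4.12 (cv2) and the standard library are available. Lean on these libraries where they do the work, as an engineer would, in place of code of your own. Each camera call takes 0.05 s, during which the arm holds its last target. There are 200 camera calls.

## Working session

There is one attempt and no reset: what is moved stays moved. The work goes in short steps, Python scripts to look and compute and a shell command to move; the robot and the scene stay as the last step left them, time stands still between calls to the robot, and variables do not carry over. Pictures are saved under pics/ and viewed, at most 14 in all, crops included, and the job is handed in when it is done.

```bash
mkdir -p pics
cat > h.py <<'E'
import numpy as np, cv2
from station import bot
def snap(n,fn):
    c=bot.read_camera(n); cv2.imwrite('pics/'+fn+'.png',c['pixels'][:,:,::-1]); np.save('pics/'+fn+'.npy',c,allow_pickle=True); return c
def load(fn): return np.load('pics/'+fn+'.npy',allow_pickle=True).item()
def K(c):
    f=c['pixels'].shape[0]/2/np.tan(np.radians(c['fovy'])/2)
    return np.array([[f,0,c['cx']],[0,f,c['cy']],[0,0,1.]])
def world(c,uv,d=None):
    uv=np.array(uv,float).reshape(-1,2)
    n=cv2.undistortPoints(uv[:,None],K(c),np.array(c['distortion'],float))[:,0]
    if d is None: d=np.array([c['depth'][int(round(v)),int(round(u))] for u,v in uv])
    p=np.c_[n*np.reshape(d,(-1,1)),np.ones(len(uv))*d]
    return p@c['pose'][:3,:3].T+c['pose'][:3,3]
def atz(c,uv,z):
    a=world(c,uv,np.ones(len(np.reshape(uv,(-1,2))))); o=c['pose'][:3,3]; r=a-o
    return o+r*((z-o[2])/r[:,2:])
def cloud(c):
    v,u=np.mgrid[0:384,0:512]; P=world(c,np.c_[u.ravel(),v.ravel()],c['depth'].ravel()).reshape(384,512,3); P[c['depth']==0]=np.nan; return P
E
python3 - <<'E'
from h import *
o=bot.get_obs(); print({k:np.round(v,3) for k,v in o.items()})
for n in('top','scene','wrist'):
    c=snap(n,n+'0'); print(n,c['fovy'],c['cx'],c['cy'],c['distortion'],np.round(c['pose'],3).tolist(),(c['depth']>0).mean())
E
```

```text
{'t': np.float64(0.0), 'q': array([ 1.224,  0.478,  0.022,  1.556, -0.012,  1.109, -0.083]), 'joint_vel': array([-0.   ,  0.001, -0.   ,  0.   ,  0.   , -0.001,  0.   ]), 'joint_torque': array([ 1.0000e-03, -5.9644e+01,  1.6080e+00, -2.8119e+01,  1.3000e-02,
        9.0000e-03, -0.0000e+00]), 'eef_pos': array([ 0.159, -0.655,  0.23 ]), 'tool_rot': array([-0.001,  0.993,  0.119, -0.   ]), 'contact_force': array([1.222, 0.114, 1.748]), 'torque': array([-0.021, -0.026, -0.011]), 'grasp_force': np.float64(0.0), 'gripper_width': np.float64(0.999)}
top 49.3905596011717 252.5189996270015 188.58263833533664 [0.01001644 0.         0.         0.         0.        ] [[0.016, -0.994, 0.109, 0.371], [-1.0, -0.017, -0.008, -0.008], [0.009, -0.109, -0.994, 1.354], [0.0, 0.0, 0.0, 1.0]] 0.9959665934244791
scene 49.75418397666644 257.4105563792949 191.61465636114175 [0.04676331 0.         0.         0.         0.        ] [[0.004, 0.866, -0.501, 1.058], [1.0, 0.001, 0.01, -0.007], [0.009, -0.501, -0.866, 0.985], [0.0, 0.0, 0.0, 1.0]] 0.9961496988932291
wrist 59.016843502059096 247.32921179172592 185.87459634511092 [0.00718478 0.         0.         0.         0.        ] [[0.237, -0.92, -0.311, 0.238], [-0.971, -0.226, -0.074, -0.635], [-0.002, 0.32, -0.947, 0.372], [0.0, 0.0, 0.0, 1.0]] 0.9959920247395834
```

View pics/top0.png

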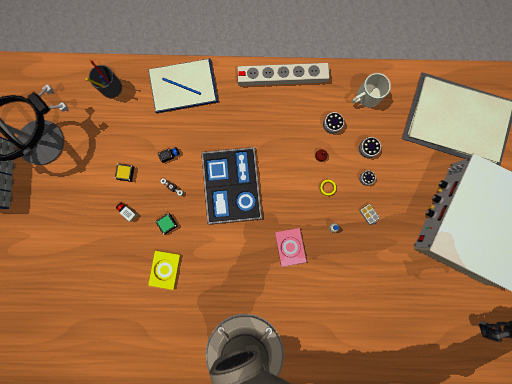

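View pics/scene0.png

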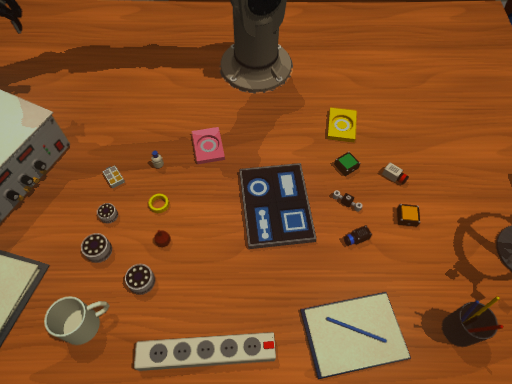

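The top view shows the tray near (232,186), with the mirror pocket at (217,170), arm (242,166), camera (220,204) and lamp (246,201). The parts are the black camera (169,155), jointed arm (172,187), mirror (124,172) and smallest lamp (368,178). The bench camera (125,212) and green filter (167,224) stay.

Run:
```python
from h import *
from scipy.spatial import cKDTree
for n in('top0','scene0'):
    c=load(n);P=cloud(c);z=P[...,2]
    flat=(abs(z)<.02); print(n,'desk z',np.nanmedian(z[flat]))
    m=((z>.009)&(z<.075)&(P[...,0]>.3)&(P[...,0]<.8)&(abs(P[...,1])<.5)).astype(np.uint8)
    k,L,S,C=cv2.connectedComponentsWithStats(m)
    for i in range(1,k):
        if S[i,4]<25: continue
        q=P[L==i]; zt=np.percentile(q[:,2],90); t=q[q[:,2]>zt-.006]
        r=cv2.minAreaRect((t[:,:2]*1000).astype(np.float32))
        print(i,'px',C[i].round(),S[i,4],'ztop %.3f'%zt,'rect c',np.round(r[0],1),'sz',np.round(r[1],1),'ang',round(r[2],1),'rgb',c['pixels'][L==i].mean(0).round())
```

```text
top0 desk z 0.0010946508152096524
3 px [173. 106.] 260 ztop 0.017 rect c [784.3 226. ] sz [ 31.6 161.1] ang 0.5 rgb [160. 168. 150.]
10 px [333. 122.] 345 ztop 0.046 rect c [ 738.1 -277.4] sz [58.5 59. ] ang 88.6 rgb [76. 72. 71.]
25 px [369. 147.] 357 ztop 0.046 rect c [ 657.6 -395.6] sz [58.2 61.7] ang 63.2 rgb [76. 71. 71.]
30 px [168. 154.] 200 ztop 0.034 rect c [624.9 254.6] sz [29.6 63.3] ang 21.0 rgb [42. 47. 58.]
31 px [231. 185.] 3393 ztop 0.022 rect c [529.2  50.9] sz [234.1 174. ] ang 6.6 rgb [72. 81. 91.]
32 px [321. 155.] 115 ztop 0.041 rect c [ 628.2 -237.3] sz [18.  19.4] ang 52.2 rgb [87. 19. 13.]
35 px [124. 172.] 269 ztop 0.030 rect c [564.1 395.4] sz [49.7 49.5] ang 83.6 rgb [146. 127.  32.]
37 px [367. 178.] 183 ztop 0.035 rect c [ 559.1 -388.3] sz [42.6 43.3] ang 46.3 rgb [79. 74. 74.]
42 px [171. 187.] 130 ztop 0.031 rect c [521.4 243.7] sz [66. 19.] ang 54.8 rgb [121. 119. 115.]
45 px [328. 187.] 105 ztop 0.021 rect c [ 525.8 -260. ] sz [48.4 48.8] ang 88.9 rgb [194. 190.   0.]
54 px [126. 212.] 204 ztop 0.033 rect c [438.4 384. ] sz [64.1 28.9] ang 50.9 rgb [1
[... 1421 characters left out ...]
[162. 140.   0.]
24 px [107. 212.] 293 ztop 0.032 rect c [ 561.4 -386.2] sz [43.3 44.2] ang 15.2 rgb [81. 65. 52.]
25 px [409. 214.] 403 ztop 0.028 rect c [566.2 398.6] sz [49.4 52.2] ang 84.4 rgb [127.  75.   6.]
29 px [358. 235.] 325 ztop 0.031 rect c [627.6 255.7] sz [30.4 65.2] ang 23.8 rgb [51. 34. 34.]
31 px [162. 238.] 200 ztop 0.039 rect c [ 634.3 -237.1] sz [22.8 22.1] ang 38.8 rgb [84. 27.  9.]
32 px [ 96. 247.] 679 ztop 0.043 rect c [ 661. -393.] sz [63.4 62.1] ang 11.3 rgb [82. 65. 53.]
33 px [139. 278.] 673 ztop 0.043 rect c [ 739.6 -276. ] sz [62.5 59.7] ang 4.5 rgb [79. 64. 53.]
34 px [367. 300.] 429 ztop 0.014 rect c [795.5 237.2] sz [ 29.3 150.3] ang 9.2 rgb [165. 162. 126.]
```

```bash
python3 -m jog '[[45.3,-16.5,3,0],[45.3,-16.5,3,0],[45.3,-16.5,3,0],[45.3,-16.5,3,0],[45.3,-16.5,3,0],[45.3,-16.5,3,0],[45.3,-16.5,3,0],[45.3,-16.5,3,0],[45.3,-16.5,3,0],[45.3,-16.5,3,0],[45.3,-16.5,3,0],[45.3,-16.5,3,0],[45.3,-16.5,3,0],[45.3,-16.5,3,0],[45.3,-16.5,3,0],[45.3,-16.5,3,0]]' -1
cat >> h.py <<'E'
from scipy.spatial.transform import Rotation as Ro
def tool():
    o=bot.get_obs(); w,x,y,z=o['tool_rot']; return np.array(o['eef_pos']),Ro.from_quat([x,y,z,w]).as_matrix()
def rel(xyz,yaw=None):
    """target TCP xyz (m), grip-normal yaw deg of tool x -> jog row"""
    p,R=tool(); d=R.T@(np.array(xyz)-p)*100; y0=np.degrees(np.arctan2(R[1,0],R[0,0]))
    s=0 if yaw is None else -np.radians((yaw-y0+90)%180-90)
    return np.round(d,2),'spin %.3f'%s,'yaw0 %.1f'%y0
def comps(c,lo,hi,minpx=60):
    P=cloud(c);z=P[...,2];m=((z>lo)&(z<hi)).astype(np.uint8)
    k,L,S,C=cv2.connectedComponentsWithStats(m)
    for i in range(1,k):
        if S[i,4]<minpx: continue
        q=P[L==i]; zt=np.percentile(q[:,2],80); r=cv2.minAreaRect((q[:,:2]*1000).astype(np.float32))
        print('px',C[i].round(),S[i,4],'ztop %.4f'%zt,'rect c',np.round(r[0],1),'sz',np.round(r[1],1),'ang',round(r[2],1))
E
python3 - <<'E'
from h import *
c=snap('wrist','w1'); print(tool()[0].round(4)); comps(c,.02,.07,200)
print(rel([.5603,-.3873,.10]))
for n in('top0','scene0'):
    c=load(n);P=cloud(c); d=(P[...,:2]-[.5294,.052]);a=np.radians(6.6)
    u=d@[np.cos(a),np.sin(a)]; v=d@[-np.sin(a),np.cos(a)]
    hsv=cv2.cvtColor(c['pixels'],cv2.COLOR_RGB2HSV)
    ins=(abs(u)<.115)&(abs(v)<.085); off=.0011 if n=='top0' else -.0009
    m=(ins&(P[...,2]-off<.016)).astype(np.uint8)
    k,L,S,C=cv2.connectedComponentsWithStats(m)
    for i in range(1,k):
        if S[i,4]<40: continue
        s=L==i; q=np.c_[u[s],v[s]]*1000; print(n,S[i,4],'uv min',q.min(0).round(),'max',q.max(0).round(),'mid',((q.min(0)+q.max(0))/2).round(1),'z',np.median(P[s][:,2]).round(4))
    # tray top corners z
    print('foam z',np.median(P[...,2][ins&(P[...,2]-off>.016)]).round(4))
E
```

```text
t: 1.48
eef_pos: [0.5592, -0.3901, 0.2012]
tool_rot: [0.0, 0.993, 0.118, -0.001]
contact_force: [-0.2, -0.1, -0.4]
gripper_width: 1.002
grasp_force: 0.0
[ 0.5592 -0.3901  0.2013]
px [280.  53.] 4636 ztop 0.0412 rect c [ 657.4 -393.1] sz [61.7 61.8] ang 42.7
px [97. 42.] 1596 ztop 0.0361 rect c [ 629.9 -238. ] sz [35.9 35.4] ang 60.9
px [245. 160.] 1776 ztop 0.0299 rect c [ 558.6 -386.2] sz [45.1 45. ] ang 15.6
px [461. 250.] 4312 ztop 0.0615 rect c [ 531.3 -608.2] sz [ 28.6 150.2] ang 64.2
px [340. 354.] 1343 ztop 0.0514 rect c [ 368.  -540.8] sz [ 9.5 70.8] ang 67.5
(array([ 0.18, -0.25, 10.13]), 'spin 0.000', 'yaw0 13.5')
top0 785 uv min [-86. -83.] max [114.  11.] mid [ 13.9 -35.9] z 0.0108
top0 954 uv min [-106.   -7.] max [95. 83.] mid [-5.5 38.2] z 0.0108
foam z 0.0203
scene0 459 uv min [-100.   16.] max [-13.  68.] mid [-56.5  41.8] z 0.0086
scene0 358 uv min [-88. -73.] max [-28.  -8.] mid [-57.8 -40.4] z 0.0089
scene0 516 uv min [  2. -59.] max [107. -18.] mid [ 54.7 -38.3] z 0.0088
scene0 607 uv min [19.  2.] max [92. 85.] mid [55.1 43.3] z 0.0089
foam z 0.0181
```

View pics/w1.png

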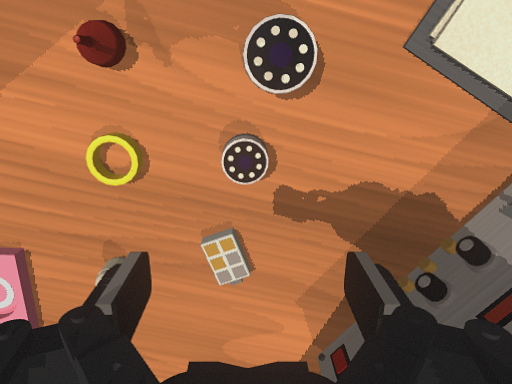

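Lamp at pixel (245,160) is directly under the tool; 45 mm across and 30 mm tall, so it is the smallest (the next at (281,54) is 62 mm). Next I descend and grip.

```bash
python3 -m jog '[[0.05,-0.35,4,0],[0.05,-0.35,8,0],[0.05,-0.35,12,0],[0.05,-0.35,15,0],[0.05,-0.35,17,0],[0.05,-0.35,18,0],[0.05,-0.35,19,0],[0.05,-0.35,19,0],[0.05,-0.35,19,0]]' -1
python3 -m jog '[[0,0,0,0],[0,0,0,0],[0,0,0,0],[0,0,0,0],[0,0,0,0],[0,0,0,0],[0,0,0,0],[0,0,0,0],[0,0,0,0],[0,0,0,0]]' 1 40
```

```text
t: 2.28
eef_pos: [0.5607, -0.3857, 0.0122]
tool_rot: [0.0, 0.993, 0.119, 0.0]
contact_force: [0.2, 1.3, -0.3]
gripper_width: 1.001
grasp_force: 0.0
t: 3.12
eef_pos: [0.5613, -0.3855, 0.0128]
tool_rot: [0.001, 0.993, 0.119, 0.001]
contact_force: [-1.6, 0.5, 6.7]
gripper_width: 0.521
grasp_force: 40.4
```

```bash
python3 -m jog '[[0,0,-2,0],[0,0,-6,0],[0,0,-10,0],[0,-2,-14,0],[0.5,-6,-16,0],[1.1,-10,-16,0],[1.1,-14,-16,0],[1.1,-18,-16,0],[1.1,-22,-16,0],[1.1,-26,-16,0],[1.1,-30,-16,0],[1.1,-34,-16,0],[1.1,-37,-16,0],[1.1,-39,-16,0],[1.1,-39.9,-16,0],[1.1,-39.9,-16,0],[1.1,-39.9,-16,0]]'
python3 - <<'E'
from h import *
c=snap('wrist','w2'); print(tool()[0].round(4),bot.get_obs()['grasp_force'])
P=cloud(c);d=(P[...,:2]-[.5294,.052]);a=np.radians(6.6)
u=d@[np.cos(a),np.sin(a)]; v=d@[-np.sin(a),np.cos(a)]
f=(abs(u)<.115)&(abs(v)<.085); print('foam',np.median(P[f&(P[...,2]>.015)&(P[...,2]<.025)][:,2]),'floor',np.median(P[f&(P[...,2]<.013)][:,2]))
m=(f&(P[...,2]<.014)).astype(np.uint8)
k,L,S,C=cv2.connectedComponentsWithStats(m)
for i in range(1,k):
    if S[i,4]<300: continue
    s=L==i;q=np.c_[u[s],v[s]]*1000;print(S[i,4],C[i].round(),q.min(0).round(1),q.max(0).round(1),((q.min(0)+q.max(0))/2).round(1))
comps(c,.015,.025,3000)
E
```

```text
t: 4.53
eef_pos: [0.4771, 0.0045, 0.1715]
tool_rot: [0.0, 0.993, 0.119, 0.0]
contact_force: [-0.2, -0.5, -1.3]
gripper_width: 0.519
grasp_force: 41.1
[0.4772 0.0038 0.1714] 41.137298941612244
foam 0.01789272609929138 floor 0.008570409111952254
5537 [163.  32.] [19.   9.1] [72.4 77.2] [45.7 43.2]
4594 [261.  48.] [  2.3 -58. ] [ 80.8 -19.7] [ 41.5 -38.9]
4746 [157. 152.] [-100.4   19.2] [-16.6  66.5] [-58.5  42.8]
3659 [246. 165.] [-90.1 -70.8] [-27.4  -7.1] [-58.8 -39. ]
px [208. 112.] 25138 ztop 0.0185 rect c [510.8  51.4] sz [200.9 174.7] ang 7.0
```

View pics/w2.png

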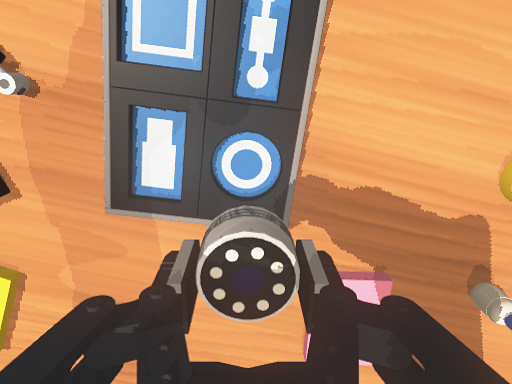

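The wrist view shows the lamp held level at (248,268), the lamp pocket at (246,163) and the camera pocket at (158,152), which matches the planned positions. Lowering.

```bash
python3 -m jog '[[0,-0.13,4,0],[0,-0.13,8,0],[0,-0.13,11,0],[0,-0.13,13,0],[0,-0.13,14,0],[0,-0.13,14.4,0],[0,-0.13,14.7,0],[0,-0.13,14.9,0],[0,-0.13,14.9,0],[0,-0.13,14.9,0]]'
```

```text
t: 5.42
eef_pos: [0.4773, 0.0066, 0.0233]
tool_rot: [0.0, 0.993, 0.119, 0.001]
contact_force: [-0.6, -0.2, -1.5]
gripper_width: 0.515
grasp_force: 41.2
```

```bash
python3 -m jog '[[0,0,0.06,0],[0,0,0.12,0],[0,0,0.15,0],[0,0,0.15,0],[0,0,0.15,0],[0,0,0.15,0]]'
```

```text
t: 5.92
eef_pos: [0.477, 0.0067, 0.0218]
tool_rot: [0.0, 0.993, 0.119, 0.001]
contact_force: [-1.3, 0.8, 7.6]
gripper_width: 0.517
grasp_force: 42.2
```

```bash
python3 -m jog '[[0,0,0,0],[0,0,0,0],[0,0,0,0],[0,0,0,0],[0,0,-1,0],[0,0,-3,0],[0,0,-6,0],[0,0,-10,0],[0,0,-14,0],[0,0,-16,0],[0,0,-16,0]]' -0.4
python3 - <<'E'
from h import *
c=snap('wrist','w3'); print(bot.get_obs()['gripper_width']); comps(c,.03,.07,200)
print(rel([.600,.250,.20],21));
E
```

```text
t: 6.83
eef_pos: [0.4796, 0.0071, 0.1864]
tool_rot: [0.0, 0.993, 0.119, 0.005]
contact_force: [0.6, 0.6, -0.1]
gripper_width: 0.699
grasp_force: 0.0
0.6955589176417571
px [247. 174.] 1990 ztop 0.0389 rect c [474.    7.3] sz [45.2 45.1] ang 54.2
px [497. 309.] 730 ztop 0.0513 rect c [ 398.4 -271.6] sz [19.8 27. ] ang 58.7
(array([ 17.6 , -20.75,  -1.54]), 'spin -0.128', 'yaw0 13.7')
```

View pics/w3.png

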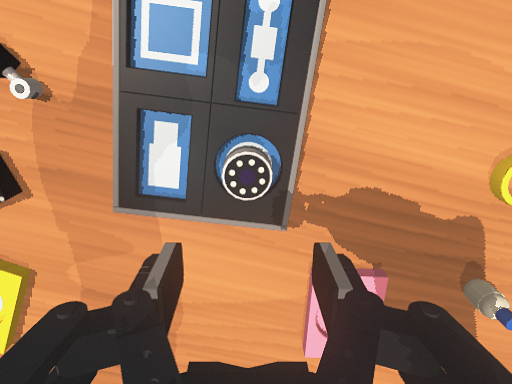

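Lamp sits in its pocket at (246,174), top 39 mm above the desk as it should be, within about 2 mm of centre. Next, the camera.

```bash
python3 -m jog '[[20,-21.7,-1.4,1.43],[20,-21.7,-1.4,1.43],[20,-21.7,-1.4,1.43],[20,-21.7,-1.4,1.43],[20,-21.7,-1.4,1.43],[20,-21.7,-1.4,1.43],[20,-21.7,-1.4,1.43],[20,-21.7,-1.4,1.43],[20,-21.7,-1.4,1.43],[20,-21.7,-1.4,1.43],[20,-21.7,-1.4,1.43],[20,-21.7,-1.4,1.43],[20,-21.7,-1.4,1.43],[20,-21.7,-1.4,1.43]]' -1
python3 - <<'E'
from h import *
c=snap('wrist','w4'); comps(c,.018,.07,200)
print(tool()[0],rel([.622,.265,.012],-68));
E
```

```text
t: 8.05
eef_pos: [0.6185, 0.2654, 0.1934]
tool_rot: [0.002, 0.828, -0.561, 0.001]
contact_force: [-0.3, 0.6, -0.6]
gripper_width: 1.004
grasp_force: 0.0
px [ 8. 13.] 313 ztop 0.0205 rect c [851.1 221.6] sz [33.5  8.7] ang 70.2
px [303.  20.] 348 ztop 0.0190 rect c [619.8 135.7] sz [24.  34.9] ang 44.1
px [436.  54.] 2922 ztop 0.0190 rect c [494.6 105.1] sz [151.5  63.8] ang 6.8
px [244. 152.] 2082 ztop 0.0293 rect c [623.9 257.2] sz [29.9 64.8] ang 23.0
px [380. 160.] 238 ztop 0.0197 rect c [499.2 217.5] sz [17.2 16.7] ang 61.7
px [351. 180.] 623 ztop 0.0276 rect c [518.  244.6] sz [26.  20.3] ang 56.3
px [321. 196.] 215 ztop 0.0196 rect c [536.3 272. ] sz [16.9 16.7] ang 66.0
px [449. 231.] 2544 ztop 0.0262 rect c [400.  257.5] sz [51.3 52.1] ang 33.2
px [  3. 256.] 229 ztop 0.0275 rect c [815.5 453.7] sz [ 7. 40.] ang 13.6
px [249. 290.] 2010 ztop 0.0260 rect c [562.2 398.5] sz [51.7 50.2] ang 83.6
px [343. 324.] 573 ztop 0.0285 rect c [448.1 400.5] sz [29.9 31.3] ang 46.1
[0.61832583 0.26526921 0.19321435] (array([ 0.11, -0.38, 18.12]), 'spin -0.002', 'yaw0 -68.1')
```

View pics/w4.png

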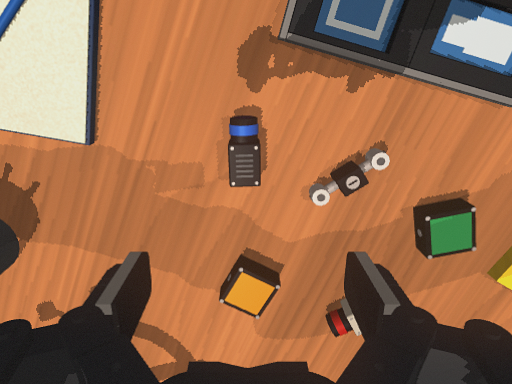

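Camera at (244,152) with its lens (blue, 243,128) toward tool +x, arm knuckle at (351,180), mirror at (250,290) and green filter at (447,230). Heights of 29, 28 and 26 mm match.

```bash
python3 -m jog '[[0,-0.25,4,0],[0,-0.25,8,0],[0,-0.25,12,0],[0,-0.25,15,0],[0,-0.25,16.5,0],[0,-0.25,17.5,0],[0,-0.25,18.1,0],[0,-0.25,18.1,0],[0,-0.25,18.1,0]]' -1
python3 -m jog '[[0,0,0,0],[0,0,0,0],[0,0,0,0],[0,0,0,0],[0,0,0,0],[0,0,0,0],[0,0,0,0],[0,0,0,0],[0,0,0,0],[0,0,0,0]]' 1 40
```

```text
t: 8.85
eef_pos: [0.6229, 0.266, 0.0153]
tool_rot: [-0.001, 0.828, -0.561, 0.0]
contact_force: [0.1, 0.1, 0.1]
gripper_width: 0.996
grasp_force: 0.0
t: 9.68
eef_pos: [0.6223, 0.2661, 0.0145]
tool_rot: [-0.001, 0.828, -0.561, 0.0]
contact_force: [-1.2, -0.3, 5.7]
gripper_width: 0.343
grasp_force: 41.4
```

```bash
python3 -m jog '[[0,0,-2,0],[0,0,-6,0],[0,0,-10,0],[0,0,-14,-0.1],[2,4,-15.5,-0.2],[10.6,22,-15.5,-1.305],[10.6,22,-15.5,-1.305],[10.6,22,-15.5,-1.305],[10.6,22,-15.5,-1.305],[10.6,22,-15.5,-1.305],[10.6,22,-15.5,-1.305],[10.6,22,-15.5,-1.305],[10.6,22,-15.5,-1.305],[10.6,22,-15.5,-1.305],[10.6,22,-15.5,-1.305],[10.6,22,-15.5,-1.305],[10.6,22,-15.5,-1.305],[10.6,22,-15.5,-1.305]]'
python3 - <<'E'
from h import *
c=snap('wrist','w5'); p,R=tool(); print(p,bot.get_obs()['grasp_force'],rel([.4574,.0855,.0235],6.7))
q=cloud(c).reshape(-1,3); q=q[(q[:,2]>p[2]-.02)&(q[:,2]<p[2]+.03)&(np.hypot(*(q[:,:2]-p[:2]).T)<.06)]
t=(q-p)@R*1000; s=t[abs(t[:,1])<17]; print('held: tool x range',s[:,0].min(),s[:,0].max(),'top above tcp',np.percentile(-s[:,2],[50,90]))
E
```

```text
t: 11.18
eef_pos: [0.4566, 0.0857, 0.1686]
tool_rot: [0.0, 0.998, 0.056, -0.0]
contact_force: [-0.0, 0.6, -1.3]
gripper_width: 0.34
grasp_force: 40.5
[0.45665264 0.08573584 0.1686764 ] 40.50704061985016 (array([ 0.08,  0.03, 14.52]), 'spin -0.005', 'yaw0 6.4')
held: tool x range -23.42758349244057 41.961031181517534 top above tcp [13.99144193 15.37930151]
```

View pics/w5.png

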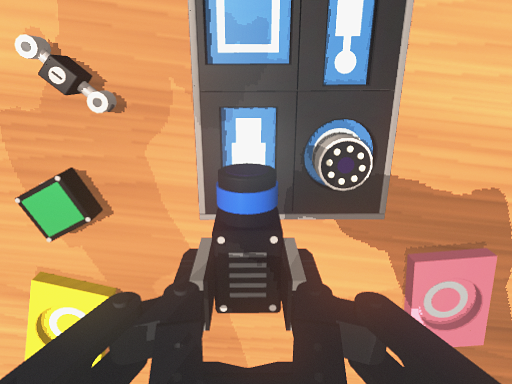

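The camera is held level at (248,245), lens forward, in line with the camera pocket at (248,137). Lowering.

```bash
python3 -m jog '[[0.15,0,4,0],[0.15,0,8,0],[0.15,0,11,0],[0.15,0,13,0],[0.15,0,13.8,0],[0.15,0,14.2,0],[0.15,0,14.4,0],[0.15,0,14.4,0],[0.15,0,14.4,0]]'
python3 -m jog '[[0,0,0.05,0],[0,0,0.1,0],[0,0,0.1,0],[0,0,0.1,0],[0,0,0.1,0]]'
```

```text
t: 11.98
eef_pos: [0.4592, 0.0862, 0.0259]
tool_rot: [-0.0, 0.998, 0.057, 0.001]
contact_force: [-0.0, 0.4, -1.0]
gripper_width: 0.335
grasp_force: 40.5
t: 12.4
eef_pos: [0.4583, 0.086, 0.024]
tool_rot: [-0.0, 0.998, 0.057, 0.0]
contact_force: [0.4, 0.5, -2.1]
gripper_width: 0.341
grasp_force: 40.5
```

```bash
python3 -m jog '[[0,0,0.05,0],[0,0,0.1,0],[0,0,0.1,0],[0,0,0.1,0]]'
```

```text
t: 12.73
eef_pos: [0.4583, 0.086, 0.0234]
tool_rot: [-0.0, 0.998, 0.057, 0.0]
contact_force: [-1.7, -0.2, 9.3]
gripper_width: 0.34
grasp_force: 41.9
```

```bash
python3 -m jog '[[0,0,0,0],[0,0,0,0],[0,0,0,0],[0,0,-1,0],[0,0,-4,0],[0,0,-8,0],[0,0,-12,0],[3,-5,-16,-0.2],[7.9,-15,-16.5,-0.86],[7.9,-15,-16.5,-0.86],[7.9,-15,-16.5,-0.86],[7.9,-15,-16.5,-0.86],[7.9,-15,-16.5,-0.86],[7.9,-15,-16.5,-0.86],[7.9,-15,-16.5,-0.86],[7.9,-15,-16.5,-0.86],[7.9,-15,-16.5,-0.86]]' 0
python3 - <<'E'
from h import *
c=snap('wrist','w6'); comps(c,.015,.07,150)
print(tool()[0],rel([.5195,.2437,.012],56)); 
c=snap('top','top1'); comps(c,.03,.06,60)
E
```

```text
t: 14.15
eef_pos: [0.5196, 0.2435, 0.1881]
tool_rot: [0.0, 0.885, 0.466, 0.0]
contact_force: [-0.5, 0.1, 0.1]
gripper_width: 0.501
grasp_force: 0.0
px [183.   8.] 798 ztop 0.0258 rect c [551.8 377.1] sz [17.4 45.5] ang 57.5
px [76. 85.] 2951 ztop 0.0294 rect c [435.8 387.1] sz [65.5 31.3] ang 51.5
px [246. 128.] 304 ztop 0.0195 rect c [536.4 272.7] sz [17.4 17.6] ang 12.4
px [246. 163.] 633 ztop 0.0275 rect c [519.9 248.1] sz [33.7 19.3] ang 55.5
px [404. 252.] 8061 ztop 0.0183 rect c [586.   60.4] sz [115.4 176. ] ang 6.6
px [246. 194.] 265 ztop 0.0195 rect c [499.5 219.2] sz [17.8 18.3] ang 3.0
px [141. 217.] 2573 ztop 0.0259 rect c [400.3 257.9] sz [50.6 50. ] ang 34.0
px [ 46. 282.] 2287 ztop 0.0160 rect c [254.8 258.9] sz [ 80.2 110.8] ang 82.0
px [272. 314.] 4756 ztop 0.0350 rect c [459.1  73.5] sz [104.3 120.8] ang 6.7
[0.51960565 0.24354217 0.1880153 ] (array([ 1.00e-02, -2.00e-02,  1.76e+01]), 'spin -0.007', 'yaw0 55.6')
px [283.  73.] 1545 ztop 0.0432 rect c [ 899.7 -111.5] sz [ 57.  299.3] ang 3.3
px [113.  89.] 91 ztop 0.0539 rect c [832.7 438.7] sz [28.  68.6] ang 45.9
p
[... 221 characters left out ...]
] ang 47.3
px [370. 146.] 314 ztop 0.0447 rect c [ 658.  -394.4] sz [60.6 61.4] ang 20.3
px [  6. 146.] 80 ztop 0.0559 rect c [635.7 758.3] sz [50.9 13.9] ang 4.9
px [321. 154.] 62 ztop 0.0395 rect c [ 631.9 -239. ] sz [26.8 35.3] ang 2.1
px [  4. 184.] 263 ztop 0.0548 rect c [517.4 759.2] sz [ 17.5 147.2] ang 89.7
px [450. 172.] 72 ztop 0.0560 rect c [ 581.9 -640.5] sz [15.3 72.5] ang 62.5
px [219. 204.] 180 ztop 0.0416 rect c [468.4  85.6] sz [64.6 29.9] ang 7.1
px [245. 201.] 164 ztop 0.0420 rect c [474.8   4.9] sz [43.7 43.9] ang 28.8
px [438. 249.] 234 ztop 0.0537 rect c [ 304.5 -623.2] sz [281.9 100.4] ang 40.5
px [245. 338.] 188 ztop 0.0501 rect c [47.3 -5.3] sz [142.4  58.4] ang 85.1
```

View pics/w6.png

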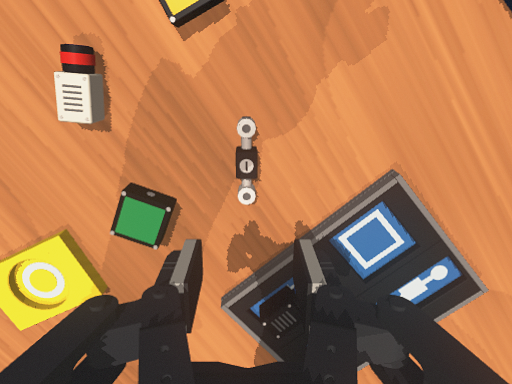

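The camera lies in its pocket ((468.4,85.6) mm, within 2 mm). In this view the arm stands upright in the picture at (246,163), centred under the fingers, with the green filter at (141,217) clear of them.

```bash
python3 -m jog '[[0.05,0,4,0],[0.05,0,8,0],[0.05,0,12,0],[0.05,0,14.5,0],[0.05,0,16,0],[0.05,0,17,0],[0.05,0,17.5,0],[0.05,0,17.5,0],[0.05,0,17.5,0]]' -0.4
python3 -m jog '[[0,0,0,0],[0,0,0,0],[0,0,0,0],[0,0,0,0],[0,0,0,0],[0,0,0,0],[0,0,0,0],[0,0,0,0],[0,0,0,0],[0,0,0,0]]' 1 40
```

```text
t: 15.0
eef_pos: [0.5207, 0.2446, 0.0136]
tool_rot: [0.0, 0.884, 0.468, 0.001]
contact_force: [0.2, 0.6, 0.2]
gripper_width: 0.699
grasp_force: 0.0
t: 15.83
eef_pos: [0.5205, 0.2448, 0.0138]
tool_rot: [-0.0, 0.884, 0.468, 0.001]
contact_force: [-1.8, -0.7, 6.0]
gripper_width: 0.224
grasp_force: 40.1
```

```bash
python3 -m jog '[[0,0,-2,0],[0,0,-6,0],[0,0,-10,0],[0,0,-14,0.1],[-3,4,-15.5,0.2],[-14.8,18.5,-15.5,0.857],[-14.8,18.5,-15.5,0.857],[-14.8,18.5,-15.5,0.857],[-14.8,18.5,-15.5,0.857],[-14.8,18.5,-15.5,0.857],[-14.8,18.5,-15.5,0.857],[-14.8,18.5,-15.5,0.857],[-14.8,18.5,-15.5,0.857],[-14.8,18.5,-15.5,0.857],[-14.8,18.5,-15.5,0.857],[-14.8,18.5,-15.5,0.857]]'
python3 - <<'E'
from h import *
c=snap('wrist','w7'); p,R=tool(); print(p,bot.get_obs()['grasp_force'],rel([.5895,.0187,.0228],6.7))
P=cloud(c);q=P.reshape(-1,3); q=q[(q[:,2]>p[2]-.02)&(q[:,2]<p[2]+.03)&(np.hypot(*(q[:,:2]-p[:2]).T)<.06)]
t=(q-p)@R*1000; s=t[abs(t[:,1])<9]; print('held: tool x range',s[:,0].min(),s[:,0].max(),'top above tcp',np.percentile(-s[:,2],[50,90]))
d=(P[...,:2]-[.5294,.052]);a=np.radians(6.6);u=d@[np.cos(a),np.sin(a)]; v=d@[-np.sin(a),np.cos(a)]
for n,cu,cv in(('arm',.0555,-.04),('mirror',.0555,.0415)):
    s=(abs(u-cu)<.054)&(abs(v-cv)<.039)&(P[...,2]<.014);w=np.c_[u[s],v[s]]*1000;print(n,w.min(0).round(1),w.max(0).round(1),((w.min(0)+w.max(0))/2).round(1))
E
```

```text
t: 17.17
eef_pos: [0.5895, 0.0194, 0.1677]
tool_rot: [-0.0, 0.998, 0.06, -0.0]
contact_force: [0.6, 0.1, -0.4]
gripper_width: 0.224
grasp_force: 39.4
[0.58957837 0.01909077 0.16776737] 39.379886984825134 (array([-1.00e-02,  4.00e-02,  1.45e+01]), 'spin 0.002', 'yaw0 6.8')
held: tool x range -44.37635815722727 40.64821032475664 top above tcp [ 5.54272467 13.73073301]
arm [  1.7 -78.9] [108.5  -8.6] [ 55.1 -43.7]
mirror [18.4  9. ] [108.1  76.7] [63.2 42.8]
```

View pics/w7.png

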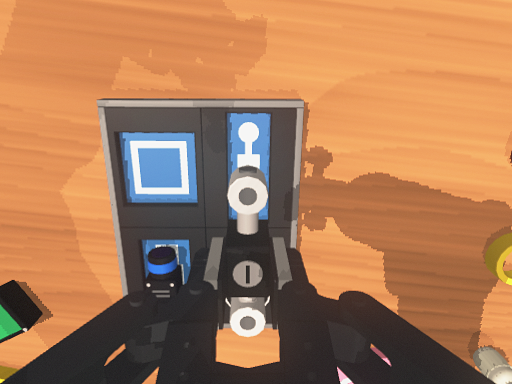

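Arm is held level at (247,270), its line running along the arm pocket at (248,165). The mirror pocket at (160,167) is empty. Lowering.

```bash
python3 -m jog '[[0.2,0,4,0],[0.2,0,8,0],[0.2,0,11,0],[0.2,0,13,0],[0.2,0,13.8,0],[0.2,0,14.2,0],[0.2,0,14.3,0],[0.2,0,14.3,0],[0.2,0,14.3,0]]'
python3 -m jog '[[0,0,0.05,0],[0,0,0.1,0],[0,0,0.15,0],[0,0,0.15,0],[0,0,0.15,0]]'
```

```text
t: 17.97
eef_pos: [0.5929, 0.0183, 0.0263]
tool_rot: [-0.0, 0.998, 0.058, 0.001]
contact_force: [0.6, 0.4, -0.3]
gripper_width: 0.22
grasp_force: 39.4
t: 18.38
eef_pos: [0.5918, 0.0182, 0.0234]
tool_rot: [-0.0, 0.998, 0.058, 0.0]
contact_force: [-0.3, 0.2, -1.7]
gripper_width: 0.22
grasp_force: 39.4
```

```bash
python3 -m jog '[[0,0,0.05,0],[0,0,0.1,0],[0,0,0.1,0],[0,0,0.1,0]]'
```

```text
t: 18.72
eef_pos: [0.5918, 0.0182, 0.0228]
tool_rot: [-0.0, 0.998, 0.058, 0.0]
contact_force: [-1.8, -0.3, 5.6]
gripper_width: 0.225
grasp_force: 40.2
```

```bash
python3 -m jog '[[0,0,0,0],[0,0,0,0],[0,0,0,0],[0,0,-1,0],[0,0,-4,0],[0,0,-8,0],[0,0,-12,0],[0,-4,-16,0],[1.6,-38,-16.5,0.225],[1.6,-38,-16.5,0.225],[1.6,-38,-16.5,0.225],[1.6,-38,-16.5,0.225],[1.6,-38,-16.5,0.225],[1.6,-38,-16.5,0.225],[1.6,-38,-16.5,0.225],[1.6,-38,-16.5,0.225],[1.6,-38,-16.5,0.225],[1.6,-38,-16.5,0.225],[1.6,-38,-16.5,0.225],[1.6,-38,-16.5,0.225]]' 0.2
python3 - <<'E'
from h import *
c=snap('wrist','w8'); comps(c,.015,.07,150)
print(tool()[0],rel([.564,.3977,.010],-6)); 
c=snap('top','top1'); comps(c,.026,.06,60)
E
```

```text
t: 20.38
eef_pos: [0.5638, 0.3958, 0.1876]
tool_rot: [0.001, 0.998, -0.055, 0.0]
contact_force: [0.2, -0.7, -0.3]
gripper_width: 0.401
grasp_force: 0.0
px [245. 163.] 2867 ztop 0.0259 rect c [562.7 399. ] sz [49.9 49.9] ang 83.1
px [265. 277.] 1391 ztop 0.0291 rect c [437.  387.8] sz [64.3 30.2] ang 50.2
px [396. 288.] 1300 ztop 0.0259 rect c [400.  258.2] sz [50.3 50. ] ang 34.2
[0.56407789 0.39518115 0.18766423] (array([-0.04, -0.27, 17.77]), 'spin -0.006', 'yaw0 -6.4')
px [283.  73.] 1570 ztop 0.0431 rect c [ 900.2 -111. ] sz [ 59.4 298.4] ang 2.9
px [113.  89.] 99 ztop 0.0533 rect c [833.7 439.7] sz [29.4 68.9] ang 45.6
px [377.  84.] 110 ztop 0.0530 rect c [ 859.  -416.5] sz [70.9 29.8] ang 50.3
px [366. 101.] 98 ztop 0.0535 rect c [ 810.5 -377.3] sz [89.5 24.1] ang 87.2
px [334. 122.] 313 ztop 0.0441 rect c [ 738.  -276.9] sz [59.9 61.2] ang 60.9
px [370. 146.] 319 ztop 0.0446 rect c [ 658.  -395.4] sz [60.1 61.9] ang 2.5
px [  7. 147.] 89 ztop 0.0546 rect c [634.8 759.2] sz [51.3 13.8] ang 4.8
px [321. 154.] 84 ztop 0.0377 rect c [ 632.1 -238.6] sz [33.4 30.6] ang 29.0
px [  4. 184.] 289 ztop 0.0540 rect c [519.5 758.2] sz [151.4  18.7] ang 0.3
px [450. 171.] 83 ztop 0.0557 rect c [ 582.3 -639.1] sz [17.7 70.7] ang 62.7
px [123. 171.] 144 ztop 0.0302 rect c [564.2 394.6] sz [50.8 48.9] ang 82.6
px [219. 203.] 191 ztop 0.0410 rect c [468.6  85.6] sz [64.9 29.9] ang 7.5
px [245. 201.] 168 ztop 0.0420 rect c [475.   5.] sz [43.6 43.8] ang 27.2
px [126. 212.] 139 ztop 0.0321 rect c [438.4 384.5] sz [63.  29.6] ang 50.1
px [165. 223.] 141 ztop 0.0300 rect c [402.4 254.4] sz [49.1 49.9] ang 34.4
px [438. 249.] 262 ztop 0.0519 rect c [ 303.8 -623.9] sz [282.5  99.6] ang 40.9
px [245. 339.] 263 ztop 0.0422 rect c [38.1 -5. ] sz [152.2  81.8] ang 85.0
```

View pics/w8.png

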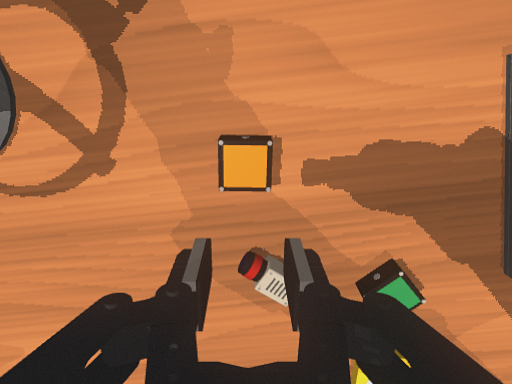

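Mirror at (245,163), square to the fingers, 26 mm tall, with 17 mm of clearance on each side once the fingers are fully open. Descend and grip.

```bash
python3 -m jog '[[0,-0.2,3,0],[0,-0.2,6,0],[0,-0.2,10,0],[0,-0.2,13,0],[0,-0.2,15.5,0],[0,-0.2,17,0],[0,-0.2,17.8,0],[0,-0.2,17.8,0],[0,-0.2,17.8,0],[0,-0.2,17.8,0]]' -1
python3 -m jog '[[0,0,0,0],[0,0,0,0],[0,0,0,0],[0,0,0,0],[0,0,0,0],[0,0,0,0],[0,0,0,0],[0,0,0,0],[0,0,0,0],[0,0,0,0]]' 1 40
```

```text
t: 21.32
eef_pos: [0.565, 0.3999, 0.0113]
tool_rot: [-0.001, 0.999, -0.054, 0.001]
contact_force: [0.2, -0.1, 0.7]
gripper_width: 1.01
grasp_force: 0.0
t: 22.15
eef_pos: [0.5641, 0.3999, 0.0104]
tool_rot: [-0.001, 0.999, -0.054, 0.001]
contact_force: [-1.7, -0.5, 6.1]
gripper_width: 0.574
grasp_force: 42.6
```

```bash
python3 -m jog '[[0,0,-2,0],[0,0,-6,0],[0,0,-10,0],[0,0,-14,0],[1,4,-15.5,0],[4.7,29.6,-15.5,-0.225],[4.7,29.6,-15.5,-0.225],[4.7,29.6,-15.5,-0.225],[4.7,29.6,-15.5,-0.225],[4.7,29.6,-15.5,-0.225],[4.7,29.6,-15.5,-0.225],[4.7,29.6,-15.5,-0.225],[4.7,29.6,-15.5,-0.225],[4.7,29.6,-15.5,-0.225],[4.7,29.6,-15.5,-0.225],[4.7,29.6,-15.5,-0.225]]'
python3 - <<'E'
from h import *
c=snap('wrist','w9'); p,R=tool(); print(p,bot.get_obs()['grasp_force'],rel([.5792,.100,.0194],6.7))
P=cloud(c);q=P.reshape(-1,3); q=q[(q[:,2]>p[2]-.02)&(q[:,2]<p[2]+.03)&(np.hypot(*(q[:,:2]-p[:2]).T)<.06)]
t=(q-p)@R*1000; s=t[abs(t[:,1])<22]; print('held: tool x range',s[:,0].min(),s[:,0].max(),'top above tcp',np.percentile(-s[:,2],[50,90]))
d=(P[...,:2]-[.5294,.052]);a=np.radians(6.6);u=d@[np.cos(a),np.sin(a)]; v=d@[-np.sin(a),np.cos(a)]
s=(abs(u-.0555)<.045)&(abs(v-.0415)<.037)&(P[...,2]<.014);w=np.c_[u[s],v[s]]*1000;print(w.min(0).round(1),w.max(0).round(1))
comps(c,.0235,.05,60)
E
```

```text
t: 23.48
eef_pos: [0.5782, 0.1023, 0.1641]
tool_rot: [-0.0, 0.998, 0.06, -0.0]
contact_force: [-0.1, 0.6, -1.5]
gripper_width: 0.574
grasp_force: 41.9
[0.57818471 0.10217142 0.16409989] 41.886502504348755 (array([ 0.08,  0.24, 14.47]), 'spin 0.003', 'yaw0 6.9')
held: tool x range -27.562913960681183 24.449242883956348 top above tcp [14.85714513 15.70421753]
[22.5  8. ] [86.5 76.3]
px [348. 168.] 1674 ztop 0.0360 rect c [589.6  19.3] sz [83.8 20.2] ang 6.8
px [351. 278.] 209 ztop 0.0387 rect c [488.3  -5.5] sz [25.8  7.8] ang 33.1
px [ 58. 309.] 390 ztop 0.0260 rect c [417.4 270.4] sz [13.3 51.1] ang 44.9
```

View pics/w9.png

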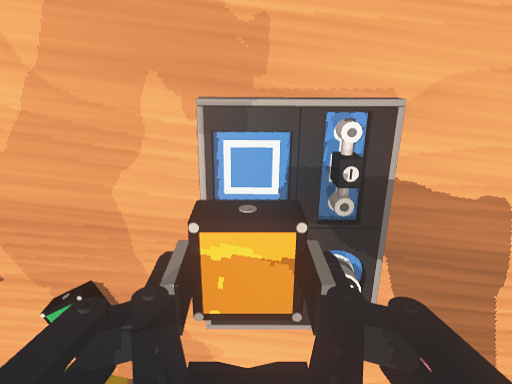

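The arm lies in its pocket at (346,168), within 1 mm, knuckle top about 36–37 mm. The mirror is held level at (248,265), just below the mirror pocket at (250,166). Lowering.

```bash
python3 -m jog '[[0.2,0.2,4,0],[0.2,0.2,8,0],[0.2,0.2,11,0],[0.2,0.2,13,0],[0.2,0.2,13.8,0],[0.2,0.2,14.2,0],[0.2,0.2,14.3,0],[0.2,0.2,14.3,0],[0.2,0.2,14.3,0],[0.2,0.2,14.3,0],[0.2,0.2,14.3,0]]'
python3 -m jog '[[0,0,0.05,0],[0,0,0.1,0],[0,0,0.1,0],[0,0,0.1,0],[0,0,0.1,0]]'
```

```text
t: 24.45
eef_pos: [0.5813, 0.0986, 0.0224]
tool_rot: [-0.0, 0.998, 0.058, 0.001]
contact_force: [-0.5, -0.8, -0.3]
gripper_width: 0.57
grasp_force: 41.9
t: 24.87
eef_pos: [0.5805, 0.0983, 0.0203]
tool_rot: [0.0, 0.998, 0.058, -0.0]
contact_force: [0.0, -1.0, -0.8]
gripper_width: 0.572
grasp_force: 41.9
```

```bash
python3 -m jog '[[0,0,0.05,0],[0,0,0.1,0],[0,0,0.15,0],[0,0,0.15,0],[0,0,0.15,0]]'
```

```text
t: 25.28
eef_pos: [0.5806, 0.0983, 0.0194]
tool_rot: [-0.0, 0.998, 0.058, -0.0]
contact_force: [-2.7, -0.1, 6.9]
gripper_width: 0.572
grasp_force: 42.7
```

```bash
python3 -m jog '[[0,0,0,0],[0,0,0,0],[0,0,0,0],[0,0,0,0],[0,0,-1,0],[0,0,-4,0],[0,0,-8,0],[0,0,-12,0],[-4,0,-16,0],[-8,0,-18,0],[-10,0,-20,0],[-10,0,-20,0],[-10,0,-20,0],[-10,0,-20,0]]' -0.4
python3 - <<'E'
from h import *
c=snap('wrist','w10'); comps(c,.0235,.05,60)
for n in('top','scene'):
    P=cloud(snap(n,n+'9'));C={'cam':(468.5,86),'lamp':(475,6),'mir':(580,99.5),'arm':(589.5,19)}
    foam=np.nanmedian(P[...,2][(abs(P[...,0]-.529)<.1)&(abs(P[...,1]-.052)<.07)&(P[...,2]>.015)&(P[...,2]<.025)])
    for k,v in C.items(): print(n,k,'top above foam %.4f'%(np.nanpercentile(P[...,2][np.hypot(P[...,0]-v[0]/1e3,P[...,1]-v[1]/1e3)<.01],60)-foam))
    comps(load(n+'9'),.0255,.06,60) if n=='scene' else 0
E
```

```text
t: 26.45
eef_pos: [0.4817, 0.0872, 0.2194]
tool_rot: [-0.001, 0.998, 0.059, 0.001]
contact_force: [1.2, 0.2, -0.6]
gripper_width: 0.702
grasp_force: 0.0
px [338.  39.] 1223 ztop 0.0363 rect c [599.5  20.5] sz [63.4 20.2] ang 6.8
px [248.  51.] 3307 ztop 0.0349 rect c [578.8  99.2] sz [49.5 49.9] ang 6.7
px [333.  88.] 302 ztop 0.0285 rect c [556.8  15.7] sz [17.2 17.1] ang 53.0
px [246. 171.] 1796 ztop 0.0383 rect c [468.1  88.3] sz [64.  29.9] ang 6.6
px [326. 174.] 1719 ztop 0.0389 rect c [474.1   7.5] sz [45.  45.3] ang 31.7
px [ 82. 211.] 2023 ztop 0.0260 rect c [400.1 257.3] sz [50.1 51.7] ang 33.6
top cam top above foam 0.5904
top lamp top above foam 0.0205
top mir top above foam nan
top arm top above foam 0.0191
scene cam top above foam 0.0202
scene lamp top above foam 0.0208
scene mir top above foam 0.0168
scene arm top above foam 0.0182
px [256.  68.] 462 ztop 0.0542 rect c [38.9  0.6] sz [ 86.  147.1] ang 0.6
px [ 34. 175.] 774 ztop 0.0530 rect c [ 464.7 -576.8] sz [ 30.5 269.5] ang 63.9
px [157. 158.] 98 ztop 0.0524 rect c [ 403.  -273.2] sz [21.6 27.2] ang 24.7
px [395. 1
[... 262 characters left out ...]
 98.7] sz [52.2 50.8] ang 7.5
px [263. 221.] 88 ztop 0.0372 rect c [593.8  18.2] sz [28.  20.3] ang 0.2
px [161. 237.] 133 ztop 0.0371 rect c [ 635.2 -236. ] sz [29.9 32.5] ang 8.6
px [ 95. 246.] 585 ztop 0.0419 rect c [ 661.1 -393. ] sz [64.6 62.3] ang 10.3
px [139. 277.] 601 ztop 0.0418 rect c [ 741.4 -275.3] sz [61.4 61.4] ang 27.0
px [ 63. 315.] 266 ztop 0.0526 rect c [ 830.1 -419.9] sz [29.  71.6] ang 61.3
px [ 86. 329.] 260 ztop 0.0536 rect c [ 854.2 -375.5] sz [31.9 79.6] ang 60.1
px [455. 332.] 260 ztop 0.0532 rect c [862.9 440.8] sz [71.6 31.6] ang 27.0
px [481. 322.] 86 ztop 0.0555 rect c [843.8 493.4] sz [25.1  4.9] ang 11.0
px [204. 350.] 3896 ztop 0.0412 rect c [ 902.3 -109.5] sz [ 56.5 299.7] ang 3.3
  return np.nanmean(a, axis, out=out, keepdims=keepdims)
```

View pics/w10.png

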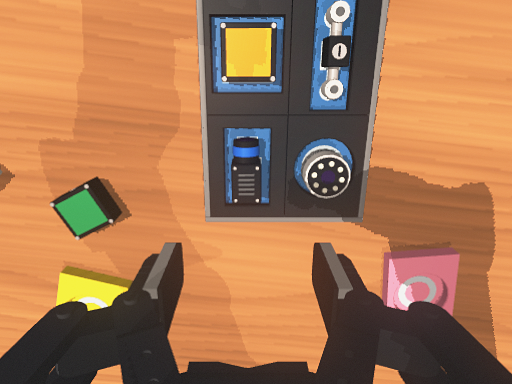

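All four parts lie flat in their pockets: mirror (248,51), arm (338,45), camera (246,171) and lamp (326,174). Their tops are at 35, 36–37, 38–39 and 39 mm, as expected. The filter and grey camera haven't moved and the arm is clear, so I'm handing in.

```bash
python3 -c "
from station import bot
print(bot.hand_in())"
```

```text
the job is handed in; nothing more can be done
None
```

I packed all four parts (camera, lamp, mirror and jointed arm) into their own cut-outs, left the bench camera and green filter where they were, and handed the job in at about 27 s; the judge's verdict was not shown.

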